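Vent the dosing station: wind up its port and dock the coupler

ROBOT

A 6-joint arm with a two-finger parallel gripper is mounted at the origin on a cart in front of the work surface, level with it; the furniture and walls round the work are solid. World frame = base frame: x ahead of the robot, y to its left, z up, the work surface at z = 0. Lengths are in m, angles in rad, forces in N, time in s.
With the tool pointing down it reaches from about 0.35 to 0.925 m from the base axis. Payload 6.4 kg.
Tool frame: the origin (TCP) lies between the finger pads; the fingertips stand 8 mm ahead of it and the grasp point (between the pads) lies 11 mm behind it; z points along the fingers, y is the line along which they close (so a half turn about z gives the same grasp; the last joint's range is limited). The gripper opens to 94 mm and grips with 3 to 60 N. Pads are 16 mm wide; open, the fingers measure 119 mm over their backs; the gripper's body (75 mm by 177 mm) begins 78 mm behind the grasp point.
Start: joints at [1.012, 0.245, 1.558, -0, 1.339, -0.174], TCP at [0.244, 0.602, 0.213] pointing down, gripper open.
Joint ranges: [-3.13, 3.13], [-1.02, 2.26], [0.13, 2.54], [-0.95, 4.09], [0.21, 2.88], [-2.74, 2.74]. Speed limits (rad/s): [2.57, 2.57, 3.14, 3.14, 3.14, 3.14].

INTERFACE

Orientations are given as a unit quaternion [x, y, z, w].
In Python, from rig import bot, viewer, ticket gives the robot as it stands.
- The arm moves only by the tool apply_moves, never from a script. Its argument "plan" is a list of rows, each a list of 5 numbers: the opening, from 0 (shut) to 1 (fully open), then the shift along the tool's x, y, z in m, then the turn about the tool's z in units of 8 degrees (1.0 is 8 degrees). In form: [[jaw, x, y, z, turn], ...]. A call has 1 to 20 rows; each row shifts and turns the commanded pose from where the row before left it, along the tool's axes as they then stand; what a row does not reach is not made up. A row lasts 1/10 s, in which the tool goes at most 50 mm and 8.59 degrees, less where a joint would pass 70% of its speed; a pose out of reach is approached as far as the arm can. A call with a gripper value outside its range is refused whole. The fingers move at their own pace and stop on an object; the grip force is fixed at half the most. Time passes only in rows, so rows that do not move let the fingers close. It gives the time, the measured TCP pose, the force, the opening and the grip force at its end, in the units of the state.
- bot.read_state(): the state, without advancing time (a new reading comes with each control period).
- viewer.capture(name): name is "side" or "top"; returns (picture, depth): 420x560x3 uint8, red, green, blue; 420x560 float32, m along the optical axis (not along the pixel's ray), 0 where there is no reading.
- viewer.get_calibration(name): a dict with "fx", "fy", "cx", "cy" (pixels), "cam_to_world" (4x4, takes a point from camera to world coordinates). Camera axes: x right, y up, looking along -z (the intrinsics and any distortion apply to the point x, -y, -z); pixel columns grow to the right and rows downward; lengths in m; the calibration is good to about 2 mm. A picture is of the moment at which its call begins. get_calibration takes no time and is no camera call.
- ticket.close_job(): hands the job in; it is judged then, once.
The state is a dict: "clock": time; "joint_pos": joint angles; "qd": joint speeds; "joint_torque": joint torques, N m; "tool_pos": TCP position; "orientation": TCP orientation; "force": force on the tool from outside, world axes, zero at the start; "ft_torque": the same for the moment, N m; "width": opening from 0.0 (shut) to 1.0 (fully open); "grasp_force": force on a finger pad.
Only numpy, scipy, OpenCV 4.12 (cv2) and the standard library are available. Lean on these libraries where they do the work, as an engineer would, in place of code of your own. Each camera call takes 0.05 s, during which the arm holds its last target. There are 200 camera calls.

TASK

Wind the station's hand crank clockwise (seen from above), nearly two full turns, until it reaches its stop and the tilted port stands fully up out of the deck. Then take the blue-gripped coupler from its cup, push it squarely onto the brass nipple of the port until the two side clips snap over its rim, and press it on down, nearly as far as the sprung nipple goes, so that the valve is open. Finish while still gripping the coupler and holding it pressed down; do not let go, and leave the bottles and the ink pad by the station where they are.

Things in the scene. Friction and masses are not known exactly. Their poses are not given: they have to be found in the camera images.
- station: Fixed grey housing 130 x 280 x 45 mm high. Origin: centre of its underside. x points away from the robot (yaw varies 20 degrees either way), y left, z up. On its left half a white wedge block 100 x 100 mm, its deck leaning 25 degrees towards the robot, 54 mm high in front, 97 mm at the rear; on its right half the hand crank.
- crank_axis (a point): Point on the crank's vertical axis, 58 mm above the worktop, just under the crank arm. Axes as the station's.
- crank_knob: The crank's black upright round grip, 18 mm across and 39 mm tall; it spins freely on its own axis. Origin: centre of its lower end, on the crank arm, about 70 mm above the worktop and 40 mm from the crank axis. It can be pinched from above and led round the circle.
- crank (a joint): Turn of the crank, rad: 0 to 12.57 (two turns, a hard stop), growing clockwise seen from above; at 0 the arm points along the station's -x. Starts between 0 and 0.9. Takes about 2.5 N at the grip and stays where it is left; two turns raise the port 30 mm, and pushing on the port does not turn it back.
- port_face (a point): Centre of the flat aluminium face, 60 mm across, of the round port, from which the nipple rises. z axis: the port's axis, along which it travels, leaning 25 degrees from vertical towards the station's -x. Fully up it stands 2 mm above the deck; at the start it is sunk about 28 mm below.
- clip_line (a point): Point on the port's axis, 22 mm above the face (axes as port_face), midway between the two spring clips: rounded steel bars 8 mm thick, on either side along station y, 34 mm apart inside, in dark posts that reach 28 mm above the face and out to 38 mm from the axis. They give way sideways.
- nipple_tip (a point): Rounded tip of the brass nipple, 16 mm across, in the port's centre: 33 mm above the face when out. z along the port's axis.
- port_valve (a joint): How far the nipple is pushed into the port along its axis, m: 0 (out) to 0.0125 (hard stop). Spring: 3 N at first, about 12 N at the stop. With the coupler snapped on and left alone it stands at about 0.003.
- coupler: Loose round coupler, 84 mm tall, 0.12 kg, upright in the cup. Origin: centre of its open lower end, z along its axis to the top. Aluminium lower end: socket 22 mm wide (27 at the mouth), 18 mm deep; outside a bevelled rim 40 mm across (lowest 8 mm), a neck 31 mm across, a flange 40 mm across 20 to 29 mm up. Blue grip 26 mm across, 29 to 84 mm up.
- coupler_mouth (a point): Same point and axes as the coupler's origin. Its height above the port face on docking: the nipple enters at 33 mm, the rim meets the clips at 23 mm, passes them with about 10 N and is then drawn in, the socket's floor meets the nipple at 15 mm, the clips have snapped over the rim at 13 mm, and at the nipple's stop it is 2.5 mm.
- cup_stand: Fixed grey parking cup of the coupler: foot 72 mm across, cup 57 mm across outside and 48 mm inside, 22 mm high, floor 6 mm above the worktop. Origin: centre of its underside.
- bottle_red: White medicine bottle with a red cap, 54 mm across, 86 mm tall, a bystander. Origin: centre of its underside.
- bottle_small: Small white medicine bottle, 34 mm across, 60 mm tall, a bystander. Origin: centre of its underside.
- ink_pad: Dark blue closed ink pad, 52 x 68 x 17 mm, a bystander. Origin: centre of its underside.
Mind the look-alikes: they are no part of the job. What is shaped like the coupler but green or turquoise is not meant.

How it is judged:
On the way, in this order (a step that is already met when the one before it is completed fails the run):
1. the crank is wound to its stop and the port stands fully up (value of joint crank above 11.7 rad), for 0.1 s.
2. the coupler is squarely on the nipple, its rim snapped in under the clips (value of joint crank above 11.7 rad and z of coupler in the frame of port_face between -0.001 and 0.0135 m and x of coupler in the frame of port_face between -0.004 and 0.004 m and y of coupler in the frame of port_face between -0.004 and 0.004 m and angle between the z axis of coupler and the z axis of port_face, either way round below 0.1 rad), for 0.1 s.
At the end, for the whole second after the job is handed in: Crank past 11.7 rad; coupler on the port: lower end within 7.5 mm of the face, centred within 4 mm, in line within 0.1 rad; nipple pushed in more than 8.5 mm with more than 5 N; coupler at rest and still gripped (over 3 N); bystanders within 30 mm of their starts (value of joint crank above 11.7 rad and z of coupler in the frame of port_face between -0.001 and 0.0075 m and x of coupler in the frame of port_face between -0.004 and 0.004 m and y of coupler in the frame of port_face between -0.004 and 0.004 m and angle between the z axis of coupler and the z axis of port_face, either way round below 0.1 rad and value of joint port_valve above 0.0085 m and contact force between coupler and port_valve above 5 N and contact force between the fingers and coupler above 3 N and linear speed of coupler below 0.02 m/s and distance of each of bottle_red, bottle_small, ink_pad from where it was at the start of the episode below 0.03 m); the arm keeps its last pose, push and grip.
It fails at once if a bystander (bottle or ink pad) is moved more than 30 mm (distance of any of bottle_red, bottle_small, ink_pad from where it was at the start of the episode above 0.03 m).
It also fails if it takes over 64 s, if anything falls off the work surface, if the arm or the gripper's body presses on something with over 40 N, if the wrist force passes 120 N, or if a joint passes its speed limit or range.

## Working session

There is one attempt and no reset: what is moved stays moved. The work goes in short steps, Python scripts to look and compute and a tool call to move; the robot and the scene stay as the last step left them, time stands still between calls to the robot, and variables do not carry over. Pictures are saved under pics/ and viewed, at most 13 in all, crops included, and the job is handed in when it is done.

Besides the shell and the picture viewer there is one more tool, called after "Call:" by a JSON object that holds its "api" and its "payload". apply_moves: Moves the arm, as the interface text tells. Its arguments: {"type":"object","properties":{"plan":{"type":"array"}},"required":["plan"]}

```bash
ls; mkdir -p pics; cat > h.py <<'E'
import numpy as np, cv2
from rig import bot, viewer, ticket
from scipy.spatial.transform import Rotation as R
def snap(n):
    p,d=viewer.capture(n); np.savez(f'{n}.npz',p=p,d=d); return p,d
def cal(n):
    c=viewer.get_calibration(n); return c
def cloud(n,d):
    c=cal(n); v,u=np.mgrid[0:d.shape[0],0:d.shape[1]]
    P=np.stack([(u-c['cx'])/c['fx']*d,-(v-c['cy'])/c['fy']*d,-d],-1)
    T=np.array(c['cam_to_world']); return P@T[:3,:3].T+T[:3,3]
E
python3 - <<'E'
from h import *
for n in('top','side'):
    p,d=snap(n); cv2.imwrite(f'pics/{n}0.png',p[:,:,::-1]); c=cal(n); print({k:np.round(v,3).tolist() if k=='cam_to_world' else v for k,v in c.items()})
print(bot.read_state())
E
```

```text
pics
{'fx': 450.22691106363544, 'fy': 450.22691106363544, 'cx': 283.24295975646385, 'cy': 206.65278916619826, 'cam_to_world': [[-0.061, 0.968, -0.245, 0.235], [-0.998, -0.059, 0.015, -0.127], [0.0, 0.245, 0.969, 1.11], [0.0, 0.0, 0.0, 1.0]]}
{'fx': 384.08826178079636, 'fy': 384.08826178079636, 'cx': 280.4456400047066, 'cy': 213.6725286471227, 'cam_to_world': [[0.983, -0.151, 0.104, 0.581], [0.183, 0.772, -0.608, -0.661], [0.012, 0.617, 0.787, 0.793], [0.0, 0.0, 0.0, 1.0]]}
{'clock': 0.1, 'joint_pos': array([ 1.01192134e+00,  2.45742752e-01,  1.55886121e+00, -2.48992727e-05,
        1.33867294e+00, -1.74099534e-01]), 'qd': array([-9.05878242e-04,  1.04559677e-03, -2.31448805e-03,  2.51673786e-04,
        5.67051741e-04, -8.03257344e-05]), 'joint_torque': array([-4.15149771e-04, -4.16912341e+01, -3.15526414e+01,  6.86042919e-02,
        3.09605221e-02, -6.10271309e-05]), 'tool_pos': array([0.24370379, 0.60203417, 0.21247309]), 'orientation': array([ 1.91200224e-01,  9.81550694e-01, -7.90538670e-04, -2.90455481e-04]), 'force': array([ 0.02391236, -0.14725404,  0.11318479]), 'ft_torque': array([ 0.01362788, -0.03383864,  0.03411887]), 'grasp_force': 0.0, 'width': 1.0018349304590208}
```

View pics/top0.png

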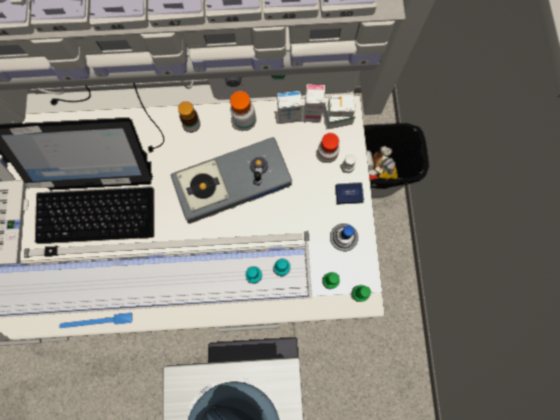

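View pics/side0.png

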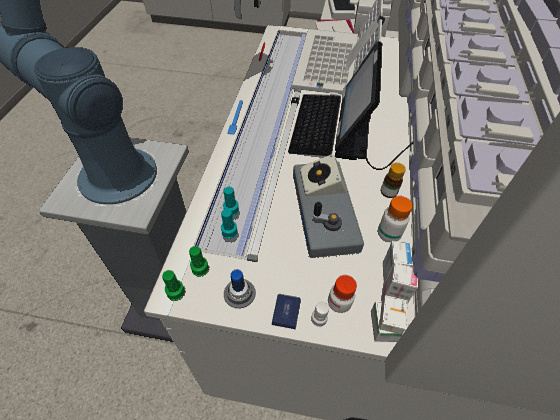

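Top view: the blue coupler stands in its cup at (347,232), and in the side view at (237,278). The look-alikes are two green at (331,280) and (362,293), and two turquoise at (253,274) and (282,267). I choose blue. The station is at (232,180), with its port at (203,186) and knob near (258,175). Bystanders: the red bottle at (330,146), small bottle (349,162) and ink pad (349,193).

```bash
python3 - <<'E'
from h import *
d=np.load('top.npz'); p=d['p'][:,:,::-1]
a=cv2.resize(p[130:225,165:300],None,fx=5.9,fy=5.9,interpolation=cv2.INTER_CUBIC)
cv2.imwrite('pics/t1.png',a)
s=np.load('side.npz'); q=s['p'][:,:,::-1]
b=cv2.resize(q[150:310,210:370],(600,600),interpolation=cv2.INTER_CUBIC)
cv2.imwrite('pics/s1.png',b)
for n,D in(('top',d),('side',s)):
    W=cloud(n,D['d']); 
    pix={'top':[(347,232),(345,237),(203,186),(258,163),(258,175),(258,180),(349,193),(330,143),(349,162),(240,190),(320,250)],'side':[(237,275),(238,290),(319,174),(318,208),(334,219),(287,310),(344,285),(320,310)]}[n]
    for u,v in pix: print(n,u,v,W[v,u].round(3))
E
```

```text
top 347 232 [ 0.423 -0.286  0.093]
top 345 237 [ 0.417 -0.284  0.064]
top 203 186 [0.557 0.044 0.083]
top 258 163 [ 0.609 -0.089  0.076]
top 258 175 [ 0.568 -0.089  0.11 ]
top 258 180 [ 0.563 -0.087  0.086]
top 349 193 [ 0.536 -0.312  0.02 ]
top 330 143 [ 0.645 -0.266  0.089]
top 349 162 [ 0.604 -0.312  0.061]
top 240 190 [ 0.554 -0.04   0.043]
top 320 250 [ 0.399 -0.229  0.003]
side 237 275 [ 0.43  -0.294  0.092]
side 238 290 [ 0.43  -0.302  0.041]
side 319 174 [0.56  0.04  0.077]
side 318 208 [ 0.572 -0.095  0.104]
side 334 219 [ 0.613 -0.097  0.075]
side 287 310 [ 0.541 -0.318  0.02 ]
side 344 285 [ 0.649 -0.273  0.088]
side 320 310 [ 0.609 -0.323  0.061]
```

View pics/t1.png

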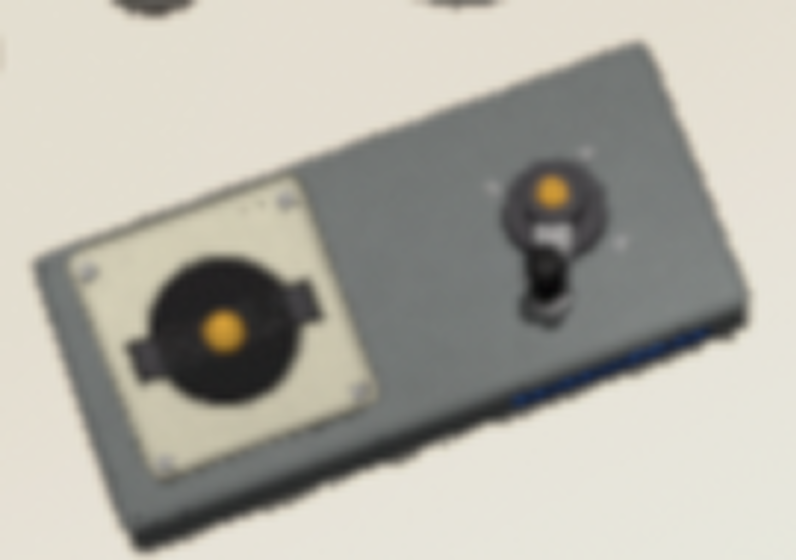

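View pics/s1.png

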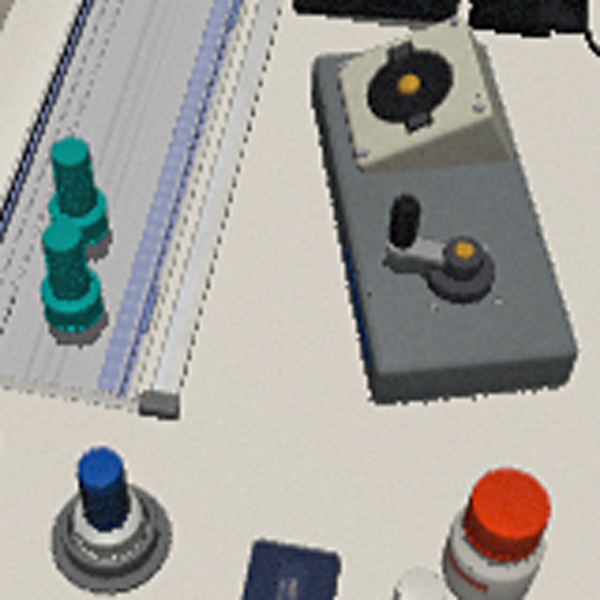

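The crops confirm the parts. In top0 pixels, the port nipple sits at about (203,186), the crank hub cap at (258.6,162.5) and the knob at about (258,176). The blue grip stands upright in the cup.

```bash
cat >> h.py <<'E'
def fit():
    out={}
    for n in('top','side'):
        D=np.load(f'{n}.npz'); p,d=D['p'].astype(int),D['d']; W=cloud(n,d); x,y,z=W[...,0],W[...,1],W[...,2]
        ok=d>0
        tab=ok&(abs(z)<.008)&(x>.4)&(x<.5)&(y<-.2)&(y>-.4)
        m=(ok&(z>.038)&(z<.12)&(x>.42)&(x<.75)&(y>-.19)&(y<.15)).astype(np.uint8)
        k,l,s,_=cv2.connectedComponentsWithStats(m); m=l==1+np.argmax(s[1:,4])
        r=cv2.minAreaRect((W[m][:,:2]*1000).astype(np.float32))
        print(n,'table z',np.median(z[tab]).round(4),'rect',np.round(r[0],1),np.round(r[1],1),round(r[2],2))
        R_,G,B=p[...,0],p[...,1],p[...,2]
        br=ok&m&(R_>150)&(R_-B>80)&(z>.05)
        k,l,s,c=cv2.connectedComponentsWithStats(br.astype(np.uint8))
        for i in range(1,k):
            if s[i,4]>8: print('  brass',s[i,4],c[i].round(1),np.median(W[l==i],0).round(4))
        bl=ok&(B>R_+40)&(B>G+30)&(x>.35)&(x<.5)&(y<-.22)&(y>-.36)&(z>.03)
        q=W[bl]; zt=np.percentile(q[:,2],90); t=q[q[:,2]>zt-.012]; top=q[abs(q[:,2]-np.percentile(q[:,2],80))<.004]
        print('  blue',len(q),zt.round(4),top.mean(0).round(4),q[:,:2].min(0),q[:,:2].max(0))
        kn=ok&(p.sum(2)<110)&(y<-.03)&(y>-.19)&(z>.065)&(x>.5)&(x<.68)
        if kn.any():
            q=W[kn]; print('  knob',len(q),q.mean(0).round(4),q[q[:,2]>.1].mean(0).round(4),q.min(0).round(3),q.max(0).round(3))
E
python3 -c "from h import *;fit()"
```

```text
top table z 0.0013 rect [588.7 -18.9] [132.2 279.9] 17.37
  brass 15 [258.5 162.1] [ 0.6118 -0.0893  0.0763]
  brass 22 [202.3 185.5] [0.5585 0.0463 0.0813]
  blue 100 0.0932 [ 0.4276 -0.29    0.0912] [ 0.41549347 -0.30072476] [ 0.44063245 -0.27809812]
  knob 28 [ 0.5658 -0.0854  0.1   ] [ 0.5669 -0.0855  0.1067] [ 0.563 -0.091  0.081] [ 0.573 -0.08   0.111]
side table z 0.0009 rect [587.9 -18.6] [130.8 281.6] 17.86
  brass 17 [318.9 171.6] [0.5592 0.0442 0.0815]
  brass 13 [333.5 216.2] [ 0.6118 -0.0892  0.0762]
  blue 121 0.0918 [ 0.4279 -0.2918  0.0904] [ 0.41593871 -0.30356151] [ 0.43994816 -0.27887357]
  knob 89 [ 0.5753 -0.093   0.0924] [ 0.5711 -0.0912  0.1067] [ 0.563 -0.103  0.065] [ 0.623 -0.084  0.111]
```

Call:
{"api": "apply_moves", "payload": {"plan": [[1, 0, 0, -0.005, 1], [1, 0, 0, -0.005, 1], [1, 0, 0, -0.005, 1], [1, 0, 0, -0.005, 1], [1, 0, 0, -0.005, 1], [1, 0, 0, -0.005, 1], [1, 0, 0, -0.005, 1], [1, 0, 0, -0.005, 1], [1, 0, 0, -0.005, 1], [1, 0, 0, -0.005, 1], [1, 0, 0, -0.005, 1], [1, 0, 0, -0.005, 1], [1, 0, 0, -0.005, 1], [1, 0, 0, -0.005, 1], [0.8, 0, 0, -0.005, 1], [0.6, 0, 0, -0.005, 1], [0.5, 0, 0, 0, 1], [0.5, 0, 0, 0, 0.56], [0.5, 0, 0, 0, 0]]}}

```text
clock: 2.0
tool_pos: [0.2439, 0.6022, 0.2928]
orientation: [0.988, 0.152, -0.0, 0.0]
force: [-0.0, -1.2, 0.8]
width: 0.612
grasp_force: 0.0
```

```bash
cat >> h.py <<'E'
YAW=np.deg2rad(17.6)
def to(target):
    s=bot.read_state(); M=R.from_quat(s['orientation']).as_matrix()
    print('t',round(s['clock'],2),'tcp',s['tool_pos'].round(4),'y-yaw',np.rad2deg(np.arctan2(M[1,1],M[0,1])).round(2),'z',M[:,2].round(3),'F',s['force'].round(1),'w',round(s['width'],3),'g',round(s['grasp_force'],1),'q',s['joint_pos'].round(2))
    print(' shift tool',(M.T@(np.array(target)-s['tool_pos'])).round(4))
E
python3 -c "
from h import *
to([.5735,-.0885,.15])"
```

```text
t 2.0 tcp [0.2439 0.6022 0.2928] y-yaw -72.51 z [-0.001 -0.001 -1.   ] F [-0.  -1.2  0.8] w 0.612 g 0.0 q [ 1.01  0.19  1.47 -0.    1.48  2.28]
 shift tool [0.107  0.7578 0.1433]
```

```bash
python3 -c "
from h import *
D=np.load('side.npz');W=cloud('side',D['d'])
m=(W[...,0]>.15)&(W[...,0]<.68)&(W[...,1]>-.2)&(W[...,1]<.75)&(D['d']>0)
q=W[m]
for y in np.arange(-.2,.75,.1):
  s=q[abs(q[:,1]-y-.05)<.05]; print(round(y,2),s[:,2].max().round(3),s[s[:,2].argmax()].round(2))"
```

```text
-0.2 0.086 [ 0.36 -0.14  0.09]
-0.1 0.112 [ 0.57 -0.08  0.11]
0.0 0.098 [0.61 0.02 0.1 ]
0.1 0.22 [0.67 0.19 0.22]
0.2 0.222 [0.68 0.25 0.22]
0.3 0.221 [0.67 0.38 0.22]
0.4 0.22 [0.67 0.45 0.22]
0.5 0.268 [0.23 0.54 0.27]
0.6 0.231 [0.27 0.64 0.23]
0.7 0.195 [0.68 0.73 0.2 ]
```

Call:
{"api": "apply_moves", "payload": {"plan": [[0.5, 0, 0.02, 0, 0], [0.5, 0, 0.038, 0, 0], [0.5, 0, 0.04, 0, 0], [0.5, 0, 0.04, 0, 0], [0.5, 0, 0.04, 0, 0], [0.5, 0, 0.04, 0, 0]]}}

```text
clock: 2.6
tool_pos: [0.3095, 0.393, 0.2931]
orientation: [0.988, 0.153, -0.0, 0.0]
force: [0.3, 0.2, 0.2]
width: 0.503
grasp_force: 0.0
```

Call:
{"api": "apply_moves", "payload": {"plan": [[0.5, 0, 0.04, 0, 0], [0.5, 0, 0.04, 0, 0], [0.5, 0, 0.04, 0, 0], [0.5, 0, 0.04, 0, 0], [0.5, 0, 0.04, 0, 0], [0.5, 0, 0.04, 0, 0], [0.5, 0, 0.04, 0, 0], [0.5, 0.015, 0.04, 0, 0], [0.5, 0.02, 0.04, 0, 0], [0.5, 0.02, 0.04, 0, 0], [0.5, 0.02, 0.04, 0.02, 0], [0.5, 0.02, 0.04, 0.02, 0], [0.5, 0.012, 0.04, 0.02, 0], [0.5, 0, 0.02, 0.04, 0], [0.5, 0, 0, 0.03, 0], [0.5, 0, 0, 0, 0], [0.5, 0, 0, 0, 0]]}}

```text
clock: 4.3
tool_pos: [0.5735, -0.0882, 0.1637]
orientation: [0.988, 0.152, -0.0, -0.0]
force: [0.1, -0.1, 0.8]
width: 0.501
grasp_force: 0.0
```

```bash
python3 -c "
from h import *
to([.5735,-.0885,.086])
p,d=snap('side'); cv2.imwrite('pics/s2.png',cv2.resize(p[120:260,230:400,::-1],None,fx=4,fy=4,interpolation=cv2.INTER_CUBIC))"
```

```text
t 4.3 tcp [ 0.5735 -0.0882  0.1637] y-yaw -72.46 z [-0.001  0.    -1.   ] F [ 0.1 -0.1  0.8] w 0.501 g 0.0 q [-0.35  0.13  1.78  0.    1.23  0.92]
 shift tool [-0.0001  0.0003  0.0777]
```

View pics/s2.png

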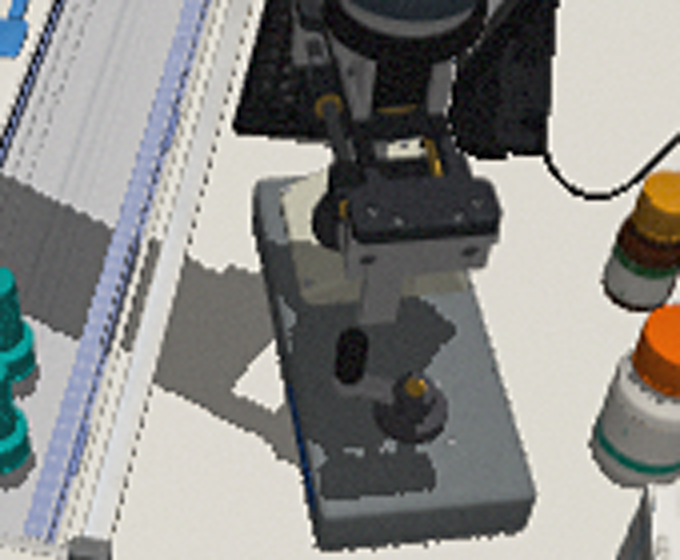

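```bash
python3 -c "
from h import *
D=np.load('side.npz');W=cloud('side',D['d'])
for u,v in [(352,345),(352,360),(375,315),(385,315),(395,300),(368,300),(380,300)]:
  print(u,v,W[120+v//4,230+u//4].round(4))
def pr(P):
  c=cal('side');T=np.array(c['cam_to_world']);q=T[:3,:3].T@(np.array(P)-T[:3,3]);return ((c['cx']+c['fx']*q[0]/-q[2]-230)*4,(c['cy']-c['fy']*q[1]/-q[2]-120)*4)
print(pr([.5735,-.0885,.109]),pr([.5735+.3*.025,-.0882-.954*.025,.1557]))
"
```

```text
352 345 [ 0.5715 -0.0943  0.1102]
352 360 [ 0.5728 -0.0946  0.096 ]
375 315 [ 0.5801 -0.1229  0.1733]
385 315 [ 0.5864 -0.1194  0.1707]
395 300 [ 0.5895 -0.1209  0.1829]
368 300 [ 0.5771 -0.1237  0.1833]
380 300 [ 0.5833 -0.1206  0.1812]
(np.float64(356.4468869482571), np.float64(338.1220454667475)) (np.float64(372.68529965782614), np.float64(318.39081453342465))
```

The knob at crop (352,355) lies between the fingers, and the visible finger's position agrees with the TCP. Lowering and closing.

Call:
{"api": "apply_moves", "payload": {"plan": [[0.5, -0.001, 0, 0.03, 0], [0.5, 0, 0, 0.03, 0], [0.5, 0, 0, 0.017, 0], [0.5, 0, 0, 0, 0], [0.1, 0, 0, 0, 0], [0.1, 0, 0, 0, 0], [0.1, 0, 0, 0, 0], [0.1, 0, 0, 0, 0], [0.1, 0, 0, 0, 0], [0.1, 0, 0, 0, 0]]}}

```text
clock: 5.35
tool_pos: [0.5732, -0.0886, 0.0877]
orientation: [0.988, 0.152, 0.001, 0.0]
force: [-1.5, 2.4, 5.9]
width: 0.181
grasp_force: 30.0
```

```bash
python3 -c "
from h import *
to([.6118,-.0892,.086])
for a in range(20,380,20): a0=np.deg2rad(a-20);a1=np.deg2rad(a);print(a,(-.04*(np.cos(a1)-np.cos(a0))).round(4),(-.04*(np.sin(a1)-np.sin(a0))).round(4))"
```

```text
t 5.35 tcp [ 0.5732 -0.0886  0.0877] y-yaw -72.52 z [ 0.001  0.    -1.   ] F [-1.5  2.4  5.9] w 0.181 g 30.0 q [-0.35  0.23  1.82  0.    1.09  0.92]
 shift tool [0.0366 0.0121 0.0017]
20 0.0024 -0.0137
40 0.0069 -0.012
60 0.0106 -0.0089
80 0.0131 -0.0048
100 0.0139 -0.0
120 0.0131 0.0048
140 0.0106 0.0089
160 0.0069 0.012
180 0.0024 0.0137
200 -0.0024 0.0137
220 -0.0069 0.012
240 -0.0106 0.0089
260 -0.0131 0.0048
280 -0.0139 0.0
300 -0.0131 -0.0048
320 -0.0106 -0.0089
340 -0.0069 -0.012
360 -0.0024 -0.0137
```

Call:
{"api": "apply_moves", "payload": {"plan": [[0.1, 0.0035, -0.0065, -0.001, 0], [0.1, 0.0042, -0.0063, 0, 0], [0.1, 0.0106, -0.0089, 0, 0], [0.1, 0.0131, -0.0048, 0, 0], [0.1, 0.0139, 0, 0, 0], [0.1, 0.0131, 0.0048, 0, 0], [0.1, 0.0106, 0.0089, 0, 0], [0.1, 0.0069, 0.012, 0, 0], [0.1, 0, 0, 0, 0], [0.1, 0, 0, 0, 0]]}}

```text
clock: 6.35
tool_pos: [0.6458, -0.0658, 0.0877]
orientation: [0.988, 0.152, 0.0, 0.001]
force: [-2.1, -3.6, 2.4]
width: 0.181
grasp_force: 30.0
```

```bash
python3 -c "
from h import *
to([.6118,-.0892,.086])"
```

```text
t 6.35 tcp [ 0.6458 -0.0658  0.0877] y-yaw -72.52 z [ 0.001 -0.002 -1.   ] F [-2.1 -3.6  2.4] w 0.181 g 30.0 q [-0.28  0.38  1.64 -0.    1.13  0.99]
 shift tool [-0.0394  0.0121  0.0017]
```

Call:
{"api": "apply_moves", "payload": {"plan": [[0.1, 0.0024, 0.0137, 0, 0], [0.1, -0.0024, 0.0137, 0, 0], [0.1, -0.0069, 0.012, 0, 0], [0.1, -0.0106, 0.0089, 0, 0], [0.1, -0.0131, 0.0048, 0, 0], [0.1, -0.0139, 0, 0, 0], [0.1, -0.0131, -0.0048, 0, 0], [0.1, -0.0106, -0.0089, 0, 0], [0.1, -0.0069, -0.012, 0, 0], [0.1, -0.0024, -0.0137, 0, 0], [0.1, 0.0024, -0.0137, 0, 0], [0.1, 0.0069, -0.012, 0, 0], [0.1, 0.0106, -0.0089, 0, 0], [0.1, 0.0131, -0.0048, 0, 0], [0.1, 0.0139, 0, 0, 0], [0.1, 0.0131, 0.0048, 0, 0], [0.1, 0.0106, 0.0089, 0, 0], [0.1, 0.0069, 0.012, 0, 0], [0.1, 0, 0, 0, 0]]}}

```text
clock: 8.25
tool_pos: [0.6457, -0.0656, 0.0876]
orientation: [0.988, 0.152, -0.001, 0.0]
force: [-2.8, -4.8, 5.6]
width: 0.181
grasp_force: 30.0
```

```bash
python3 -c "
from h import *
to([.6118,-.0892,.086])"
```

```text
t 8.25 tcp [ 0.6457 -0.0656  0.0876] y-yaw -72.52 z [-0.002 -0.001 -1.   ] F [-2.8 -4.8  5.6] w 0.181 g 30.0 q [-0.28  0.38  1.64 -0.    1.13  0.99]
 shift tool [-0.0394  0.0123  0.0017]
```

Call:
{"api": "apply_moves", "payload": {"plan": [[0.1, 0.0024, 0.0137, 0, 0], [0.1, -0.0024, 0.0137, 0, 0], [0.1, -0.0069, 0.012, 0, 0], [0.1, -0.0106, 0.0089, 0, 0], [0.1, -0.0131, 0.0048, 0, 0], [0.1, -0.0139, 0, 0, 0], [0.1, -0.0131, -0.0048, 0, 0], [0.1, -0.0106, -0.0089, 0, 0], [0.1, -0.0069, -0.012, 0, 0], [0.1, -0.0018, -0.0068, 0, 0], [0.1, -0.0006, -0.005, 0, 0], [0.1, 0, 0, 0, 0], [0.1, 0, 0, 0, 0]]}}

```text
clock: 9.55
tool_pos: [0.5755, -0.1029, 0.0876]
orientation: [0.988, 0.152, -0.0, -0.001]
force: [-1.0, 2.2, 5.6]
width: 0.181
grasp_force: 30.0
```

```bash
python3 -c "
from h import *
to([.6118,-.0892,.086])"
```

```text
t 9.55 tcp [ 0.5755 -0.1029  0.0876] y-yaw -72.53 z [-0.001  0.001 -1.   ] F [-1.   2.2  5.6] w 0.181 g 30.0 q [-0.37  0.24  1.81  0.    1.09  0.89]
 shift tool [ 0.0387 -0.0022  0.0016]
```

Call:
{"api": "apply_moves", "payload": {"plan": [[0.1, 0, -0.003, 0, 0], [0.1, 0, 0, 0, 0], [0.1, 0, 0.002, 0, 0], [0.5, 0, 0, 0, 0], [0.5, 0, 0, 0, 0], [0.5, 0, 0, 0, 0], [0.5, 0, 0, 0, 0], [0.5, 0, 0, -0.03, 0], [0.5, 0, 0, -0.04, 0], [0.6, -0.02, 0.015, -0.03, 0], [0.6, -0.04, 0.03, 0, 0], [0.6, -0.04, 0.03, 0, 0], [0.6, -0.04, 0.03, 0, 0], [0.6, -0.04, 0.02, 0, 0], [0.6, -0.018, 0.01, 0.02, 0], [0.6, 0, 0, 0, 0], [0.6, 0, 0, 0, 0]]}}

```text
clock: 11.25
tool_pos: [0.4268, -0.2902, 0.1671]
orientation: [0.988, 0.151, -0.0, -0.001]
force: [0.4, -0.3, 0.4]
width: 0.602
grasp_force: 0.0
```

```bash
python3 -c "
from h import *
for n in('top','side'):
    p,d=snap(n)
fit()
to([.4277,-.291,.053])
p=np.load('top.npz')['p'];q=np.load('side.npz')['p']
a=cv2.resize(p[130:280,165:385,::-1],(660,450),interpolation=cv2.INTER_CUBIC);b=cv2.resize(q[130:310,210:350,::-1],(0,0),fx=2.5,fy=2.5,interpolation=cv2.INTER_CUBIC)
c=np.zeros((450,800,3),np.uint8); c[:330,:450]=cv2.resize(p[130:262,165:345,::-1],(450,330),interpolation=cv2.INTER_CUBIC); c[:450,450:800]=b; cv2.imwrite('pics/c3.png',c)"
```

```text
top table z nan rect [588.9 -18.7] [132.5 280.2] 17.81
  brass 21 [258. 162.] [ 0.612  -0.089   0.0763]
  brass 29 [202.4 186.7] [0.5473 0.042  0.107 ]
  return _methods._mean(a, axis=axis, dtype=dtype,
  ret = ret.dtype.type(ret / rcount)
Traceback (most recent call last):
  File "h.py", line 28, in fit
    q=W[bl]; zt=np.percentile(q[:,2],90); t=q[q[:,2]>zt-.012]; top=q[abs(q[:,2]-np.percentile(q[:,2],80))<.004]
                ~~~~~~~~~~~~~^^^^^^^^^^^
IndexError: index -1 is out of bounds for axis 0 with size 0
```

```bash
cat >> h.py <<'E'
def port():
    for n in('top','side'):
        D=np.load(f'{n}.npz'); p,d=D['p'].astype(int),D['d']; W=cloud(n,d); S=(W-[.5885,-.0188,0])@np.array([[np.cos(YAW),-np.sin(YAW),0],[np.sin(YAW),np.cos(YAW),0],[0,0,1]])
        x,y,z=S[...,0],S[...,1],S[...,2]
        wh=(d>0)&(abs(x)<.045)&(y>.03)&(y<.11)&(z>.05)&(np.hypot(x+.004,y-.07)>.044)
        q=S[wh]; A=np.c_[q[:,:2],np.ones(len(q))]; k=np.ones(len(q),bool)
        for _ in range(5):
            s=np.linalg.lstsq(A[k],q[k,2],rcond=None)[0]; k=abs(A@s-q[:,2])<.003
        print(n,'deck z=%.4f x+%.4f y+%.4f'%tuple(s),'tilt',np.rad2deg(np.arctan(s[0])).round(2),k.sum(), 'extent y',np.percentile(q[k,1],[1,99]).round(4),'x',np.percentile(q[k,0],[1,99]).round(4))
        h=((z-(s[0]*x+s[1]*y+s[2]))*np.cos(np.deg2rad(25)))
        near=(d>0)&(np.hypot(x,y-.07)<.05)
        br=near&(p[...,0]>130)&(p[...,0]-p[...,2]>60)&(h>.015)
        q=S[br]; a=np.array([-np.sin(np.deg2rad(25)),0,np.cos(np.deg2rad(25))]); ex=np.array([np.cos(np.deg2rad(25)),0,np.sin(np.deg2rad(25))])
        # coordinates along port: u across, y, w along the axis
        print('  brass n',br.sum(),'u',np.percentile(q@ex,[2,50,98]).round(4),'y',np.percentile(q[:,1],[2,50,98]).round(4),'w',np.percentile(q@a,[2,50,98]).round(4),'h max',h[br].max().round(4))
        f=near&(h>-.003)&(h<.006)&(p.sum(2)<300); 
        po=near&(h>.022)&(~br); q=S[po]; print('  posts',po.sum(), [ (q[m]@ex).mean().round(4) for m in (q[:,1]>.07,q[:,1]<.07)],np.percentile(q[:,1],[2,98]).round(4), (q@a).max().round(4))
E
python3 - <<'E'
from h import *
port()
to([.4277,-.291,.053])
p=np.load('top.npz')['p'];q=np.load('side.npz')['p']
c=np.zeros((450,800,3),np.uint8); c[:330,:450]=cv2.resize(p[130:262,165:345,::-1],(450,330),interpolation=cv2.INTER_CUBIC); c[:,450:]=cv2.resize(q[130:310,210:350,::-1],(350,450),interpolation=cv2.INTER_CUBIC); cv2.imwrite('pics/c3.png',c)
E
```

```text
top deck z=0.4595 x+-0.0051 y+0.0796 tilt 24.68 133 extent y [0.0304 0.1096] x [-0.0447  0.0382]
  brass n 35 u [0.0197 0.0263 0.0327] y [0.0636 0.07   0.0764] w [0.0973 0.1063 0.1091] h max 0.0375
  posts 115 [np.float64(0.0261), np.float64(0.026)] [0.0331 0.1067] 0.1056
side deck z=0.4481 x+-0.0042 y+0.0795 tilt 24.14 83 extent y [0.0305 0.1095] x [-0.0444  0.0376]
  brass n 30 u [0.0181 0.0277 0.0313] y [0.063  0.0671 0.0735] w [0.0901 0.1059 0.1097] h max 0.0376
  posts 99 [np.float64(0.0254), np.float64(0.0248)] [0.0324 0.106 ] 0.1054
t 11.35 tcp [ 0.4278 -0.29    0.168 ] y-yaw -72.45 z [ 0.001 -0.    -1.   ] F [-0.8  0.8  0.1] w 0.601 g 0.0 q [-0.82 -0.02  1.94  0.    1.23  0.45]
 shift tool [-0.0005  0.0008  0.115 ]
```

View pics/c3.png

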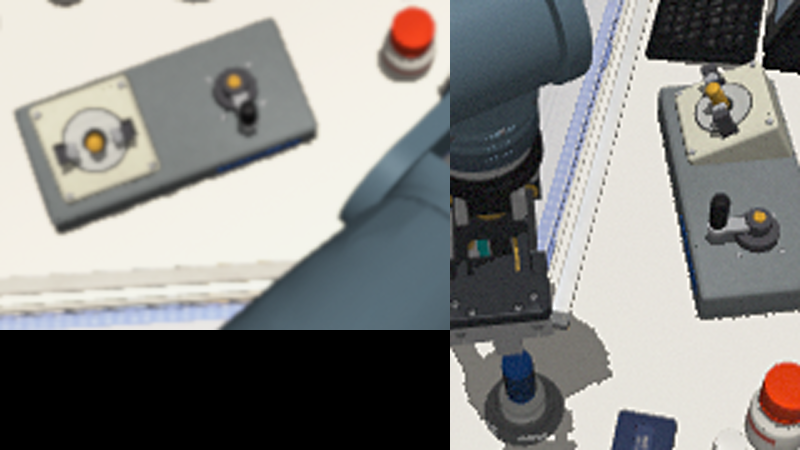

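The port is up, with the face and brass nipple visible at crop (95,142). The gripper is over the blue coupler at crop (518,375). The moves can't tilt the tool, so after gripping I'll swing the coupler 25° about the pad axis by dragging its rim against the fixed cup wall.

Call:
{"api": "apply_moves", "payload": {"plan": [[0.6, 0, 0, 0.04, 0], [0.6, 0, 0, 0.04, 0], [0.6, 0, 0, 0.033, 0], [0.6, 0, 0, 0, 0], [0.1, 0, 0, 0, 0], [0.1, 0, 0, 0, 0], [0.1, 0, 0, 0, 0], [0.1, 0, 0, 0, 0], [0.1, 0, 0, 0, 0], [0.1, 0, 0, 0, 0]]}}

```text
clock: 12.35
tool_pos: [0.4278, -0.2913, 0.0559]
orientation: [0.988, 0.152, 0.001, 0.001]
force: [0.4, 0.7, 6.2]
width: 0.271
grasp_force: 30.0
```

Call:
{"api": "apply_moves", "payload": {"plan": [[0.1, 0, 0, -0.003, 0], [0.1, 0, 0, -0.003, 0], [0.1, 0, 0, 0, 0]]}}

```text
clock: 12.65
tool_pos: [0.4269, -0.2906, 0.0606]
orientation: [0.988, 0.152, 0.0, 0.0]
force: [-0.8, 0.0, -1.5]
width: 0.274
grasp_force: 30.0
```

Call:
{"api": "apply_moves", "payload": {"plan": [[0.1, -0.004, 0, 0, 0], [0.1, -0.003, 0, 0, 0], [0.1, -0.003, 0, 0, 0], [0.1, -0.003, 0, 0, 0], [0.1, -0.003, 0, 0, 0], [0.1, 0, 0, 0, 0]]}}

```text
clock: 13.25
tool_pos: [0.4137, -0.2953, 0.0616]
orientation: [0.989, 0.151, 0.003, 0.0]
force: [6.0, 4.7, 2.6]
width: 0.273
grasp_force: 30.0
```

```bash
cat >> h.py <<'E'
def coup(pic=None):
    """blue grip axis in station axes, from the side camera; tilt towards -x, and towards y"""
    p,d=snap('side'); W=cloud('side',d); p=p.astype(int)
    s=bot.read_state()
    S=(W-s['tool_pos'])@np.array([[np.cos(YAW),-np.sin(YAW),0],[np.sin(YAW),np.cos(YAW),0],[0,0,1]])
    B=(d>0)&(p[...,2]>p[...,0]+35)&(p[...,2]>p[...,1]+25)&(np.linalg.norm(S,axis=-1)<.1)
    q=S[B]; print('blue',len(q),q.min(0).round(3),q.max(0).round(3))
    T=np.array(cal('side')['cam_to_world']); c=cal('side')
    if pic:
        v,u=np.argwhere(B).mean(0).astype(int) if B.any() else (250,240)
        v0,u0=max(v-50,0),max(u-60,0); print('crop',u0,v0)
        cv2.imwrite(pic,cv2.resize(p[v0:v0+100,u0:u0+120].astype(np.uint8)[:,:,::-1],None,fx=6,fy=6,interpolation=cv2.INTER_CUBIC))
    return S,B,p
E
python3 - <<'E'
from h import *
to([.4278,-.29,.06]); coup('pics/g4.png')
E
```

```text
t 13.25 tcp [ 0.4137 -0.2953  0.0616] y-yaw -72.63 z [ 0.006  0.    -1.   ] F [6.  4.7 2.6] w 0.273 g 30.0 q [-0.85  0.11  2.02  0.01  1.01  0.42]
 shift tool [ 0.015  -0.0009  0.0017]Traceback (most recent call last):
  File "<stdin>", line 2, in <module>
  File "h.py", line 61, in coup
    q=S[B]; print('blue',len(q),q.min(0).round(3),q.max(0).round(3))
                                ~~~~~^^^
    return umr_minimum(a, axis, None, out, keepdims, initial, where)
ValueError: zero-size array to reduction operation minimum which has no identity
```

```bash
python3 - <<'E'
from h import *
p,d=snap('side')
c=cal('side');T=np.array(c['cam_to_world']);s=bot.read_state();q=T[:3,:3].T@(s['tool_pos']-T[:3,3]);u=int(c['cx']+c['fx']*q[0]/-q[2]);v=int(c['cy']-c['fy']*q[1]/-q[2]);print(u,v)
cv2.imwrite('pics/g5.png',cv2.resize(p[v-45:v+45,u-60:u+60,::-1],None,fx=6,fy=6,interpolation=cv2.INTER_CUBIC))
E
```

```text
230 281
```

View pics/g5.png

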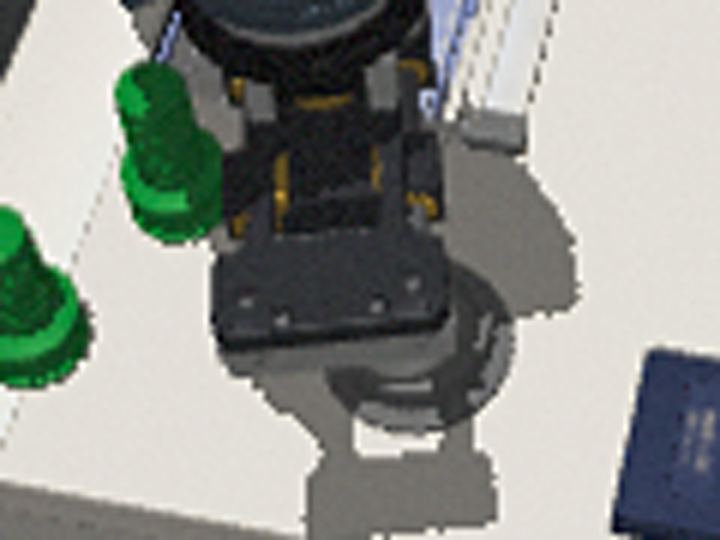

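The gripper hides the coupler from the side camera. The green look-alike near crop (170,150) is clear of the gripper. I'll continue the drag, then lift clear and check the tilt.

Call:
{"api": "apply_moves", "payload": {"plan": [[0.1, -0.003, 0, 0, 0], [0.1, -0.003, 0, 0, 0], [0.1, -0.003, 0, 0, 0], [0.1, -0.003, 0, 0, 0], [0.1, -0.001, 0, 0, 0], [0.1, 0, 0, 0, 0]]}}

```text
clock: 13.95
tool_pos: [0.3993, -0.2996, 0.0606]
orientation: [0.988, 0.152, 0.0, 0.0]
force: [2.8, -0.3, 0.7]
width: 0.267
grasp_force: 30.0
```

Call:
{"api": "apply_moves", "payload": {"plan": [[0.1, 0.004, 0, -0.002, 0], [0.1, 0, 0, -0.02, 0], [0.1, 0, 0, -0.04, 0], [0.1, 0, 0, -0.04, 0], [0.1, 0.02, 0, -0.04, 0], [0.1, 0.03, 0, -0.03, 0], [0.1, 0.04, 0, 0, 0], [0.1, 0.04, 0, 0, 0], [0.1, 0, 0, 0, 0], [0.1, 0, 0, 0, 0]]}}

```text
clock: 14.95
tool_pos: [0.5267, -0.2584, 0.2312]
orientation: [0.988, 0.153, -0.002, -0.001]
force: [-0.3, -0.3, -1.6]
width: 0.268
grasp_force: 30.0
```

```bash
python3 - <<'E'
from h import *
p,d=snap('side'); snap('top')
c=cal('side');T=np.array(c['cam_to_world']);s=bot.read_state();to([.5,-.2,.3]);q=T[:3,:3].T@(s['tool_pos']-T[:3,3]);u=int(c['cx']+c['fx']*q[0]/-q[2]);v=int(c['cy']-c['fy']*q[1]/-q[2]);print(u,v)
cv2.imwrite('pics/g6.png',cv2.resize(p[v-45:v+45,u-60:u+60,::-1],None,fx=6,fy=6,interpolation=cv2.INTER_CUBIC))
E
```

```text
t 15.05 tcp [ 0.526  -0.2591  0.2316] y-yaw -72.55 z [-0.002  0.001 -1.   ] F [-0.4 -0.2 -1.3] w 0.271 g 30.0 q [-0.65  0.08  1.71 -0.    1.35  0.62]
 shift tool [-0.0072 -0.0642 -0.0683]
287 229
```

View pics/g6.png

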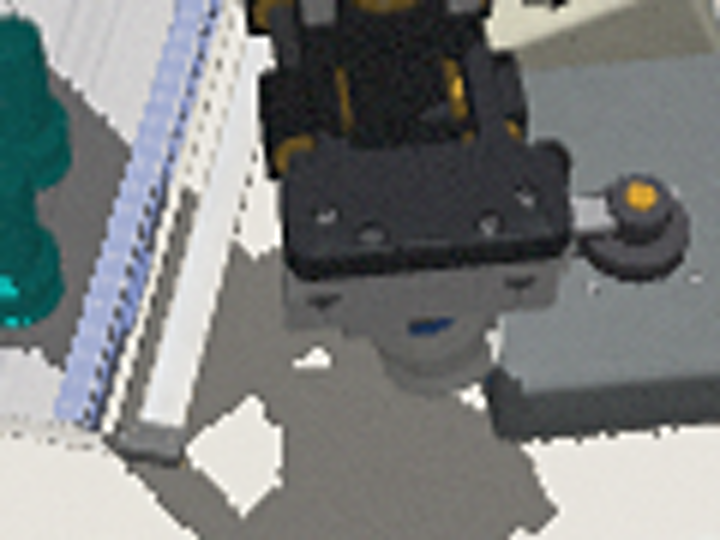

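The coupler is held with its top leaning towards the robot; the flange and rim show at crop (440,370). Next, fit its pose from the depth points.

```bash
cat >> h.py <<'E'
from scipy.optimize import least_squares
PROF=np.array([[.0135,0],[.0175,0],[.02,.004],[.02,.008],[.0155,.009],[.0155,.020],[.02,.020],[.02,.029],[.013,.029],[.013,.084],[0,.084]])
def pd(r,a):
    P=np.stack([r,a],-1)[:,None]; A=PROF[:-1][None]; D=np.diff(PROF,axis=0)[None]
    t=np.clip(((P-A)*D).sum(-1)/(D**2).sum(-1),0,1); return np.linalg.norm(P-A-t[...,None]*D,axis=-1).min(1)
def fitc(n='side',zmax=-.018,yaw=None):
    D=np.load(f'{n}.npz'); p,d=D['p'].astype(int),D['d']; W=cloud(n,d); s=bot.read_state()
    M=R.from_quat(s['orientation']).as_matrix()
    S=(W-s['tool_pos'])@M*[1,-1,-1]      # x tool, y, z up (station axes when aligned)
    m=(d>0)&(abs(S[...,0])<.07)&(abs(S[...,1])<.03)&(S[...,2]<zmax)&(S[...,2]>-.09)
    blue=(d>0)&(p[...,2]>p[...,0]+35)&(p[...,2]>p[...,1]+25)&(np.linalg.norm(S,axis=-1)<.08); m|=blue
    q=S[m]
    def ax(v):
        z=np.array([-np.sin(v[0]),v[1],np.cos(v[0])]); z/=np.linalg.norm(z); piv=np.array([v[2],v[3],.011]); return z,piv-z*v[4]
    def f(v):
        z,o=ax(v); e=q-o; a=e@z; r=np.linalg.norm(e-a[:,None]*z,axis=1); return np.r_[pd(r,a),(v[1])*.01,(v[4]-.06)*.3,v[3]*.3,v[2]*.3]
    best=min((least_squares(f,[np.deg2rad(t),0,0,0,.06],loss='soft_l1',f_scale=.001) for t in (10,25,40)),key=lambda b:b.cost)
    v=best.x; print(n,'pts',len(q),'blue',blue.sum(),'tilt',np.rad2deg(v[0]).round(1),'side',np.rad2deg(v[1]).round(1),'xoff %.4f yoff %.4f g %.4f'%tuple(v[2:]),'rms',np.sqrt(np.mean(f(v)[:-4]**2)).round(4)); return v
E
python3 -c "
from h import *
fitc()"
```

```text
side pts 189 blue 7 tilt 14.0 side 0.4 xoff 0.0118 yoff 0.0016 g 0.0607 rms 0.0008
```

Call:
{"api": "apply_moves", "payload": {"plan": [[0.1, 0, 0, 0, 1], [0.1, 0, 0, 0, 1], [0.1, 0, 0, 0, 1], [0.1, 0, 0, 0, 1], [0.1, 0, 0, 0, 1], [0.1, 0, 0, 0, 1], [0.1, 0, 0, 0, 1], [0.1, 0, 0, 0, 1], [0.1, 0, 0, 0, 1], [0.1, 0, 0, 0, 1], [0.1, 0, 0, 0, 0], [0.1, 0, 0, 0, 0]]}}

```text
clock: 16.25
tool_pos: [0.5263, -0.2594, 0.2324]
orientation: [0.855, -0.518, -0.0, 0.0]
force: [-0.6, -0.0, -0.7]
width: 0.269
grasp_force: 30.0
```

```bash
python3 - <<'E'
from h import *
p,d=snap('side'); fitc(); fitc(zmax=-.012); fitc(zmax=-.025)
c=cal('side');T=np.array(c['cam_to_world']);s=bot.read_state();to([.5,-.2,.3]);q=T[:3,:3].T@(s['tool_pos']-T[:3,3]);u=int(c['cx']+c['fx']*q[0]/-q[2]);v=int(c['cy']-c['fy']*q[1]/-q[2]);print(u,v)
cv2.imwrite('pics/g7.png',cv2.resize(p[v-45:v+45,u-60:u+60,::-1],None,fx=6,fy=6,interpolation=cv2.INTER_CUBIC))
E
```

```text
side pts 470 blue 262 tilt 14.8 side -0.0 xoff 0.0101 yoff -0.0006 g 0.0596 rms 0.0008
side pts 582 blue 262 tilt 14.8 side 0.1 xoff 0.0102 yoff -0.0006 g 0.0597 rms 0.0008
side pts 402 blue 262 tilt 14.7 side -0.0 xoff 0.0101 yoff -0.0006 g 0.0595 rms 0.0008
t 16.3 tcp [ 0.5266 -0.2593  0.2324] y-yaw -152.44 z [-0.  0. -1.] F [ 0.2  0.5 -2. ] w 0.272 g 30.0 q [-0.65  0.08  1.7  -0.    1.35  2.01]
 shift tool [-0.0649 -0.0039 -0.0675]
287 228
```

View pics/g7.png

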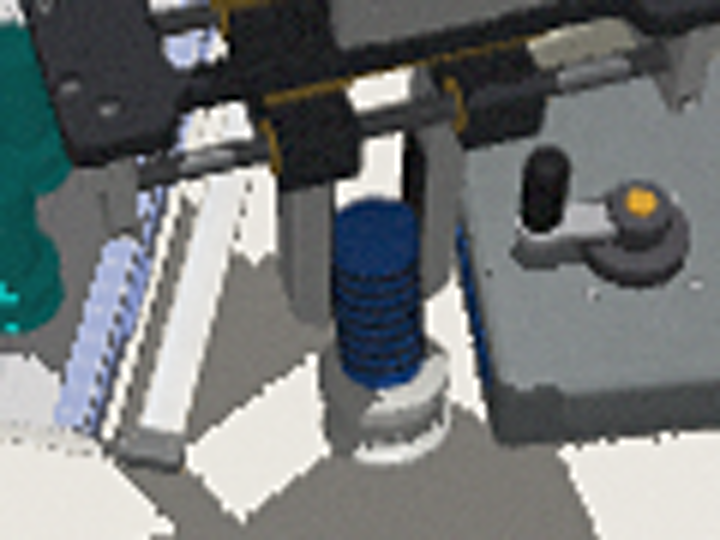

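Very clear view: the flange and rim are at crop (390,420) and the grip at (378,290). The coupler tilted only 15° and slid 10 mm to the pad edge, which is too weak a hold. I'll put it back in the cup, regrip higher with a pre-offset, and repeat.

Call:
{"api": "apply_moves", "payload": {"plan": [[0.1, 0, 0, 0, -1], [0.1, 0, 0, 0, -1], [0.1, 0, 0, 0, -1], [0.1, 0, 0, 0, -1], [0.1, 0, 0, 0, -1], [0.1, 0, 0, 0, -1], [0.1, 0, 0, 0, -1], [0.1, 0, 0, 0, -1], [0.1, 0, 0, 0, -1], [0.1, 0, 0, 0, -1], [0.1, -0.03, 0, 0, 0], [0.1, -0.04, 0, 0, 0], [0.1, -0.03, 0, 0, 0], [0.1, 0, 0, 0, 0], [0.1, 0, 0, 0, 0]]}}

```text
clock: 17.8
tool_pos: [0.4315, -0.2893, 0.2327]
orientation: [0.988, 0.152, 0.0, 0.0]
force: [-0.2, 1.0, -1.0]
width: 0.269
grasp_force: 30.0
```

```bash
python3 - <<'E'
from h import *
to([.4036,-.2986,.060])
E
```

```text
t 17.8 tcp [ 0.4315 -0.2893  0.2327] y-yaw -72.53 z [ 0.001 -0.    -1.   ] F [-0.2  1.  -1. ] w 0.269 g 30.0 q [-0.81 -0.08  1.87  0.    1.35  0.46]
 shift tool [-0.0295  0.0004  0.1727]
```

Call:
{"api": "apply_moves", "payload": {"plan": [[0.1, -0.0295, 0, 0.03, 0], [0.1, 0, 0, 0.04, 0], [0.1, 0, 0, 0.04, 0], [0.1, 0, 0, 0.03, 0], [0.1, 0, 0, 0.02, 0], [0.1, 0, 0, 0.012, 0], [0.1, 0, 0, 0, 0], [0.3, 0, 0, 0, 0], [0.6, 0, 0, 0, 0], [0.6, 0, 0, 0, 0], [0.6, 0, 0, 0, 0], [0.6, 0, 0, 0, 0], [0.6, 0, 0, -0.04, 0], [0.6, 0, 0, -0.04, 0], [0.6, 0, 0, -0.04, 0], [0.6, 0.015, 0, 0, 0], [0.6, 0.015, 0, 0, 0], [0.6, 0, 0, 0, 0]]}}

```text
clock: 19.6
tool_pos: [0.4329, -0.2877, 0.1791]
orientation: [0.988, 0.153, -0.001, -0.001]
force: [-1.0, 0.4, -1.3]
width: 0.603
grasp_force: 0.0
```

```bash
sed -i 's/^        q=W\[bl\]; zt/        if bl.sum()<20: continue\n        q=W[bl]; zt/' h.py; python3 - <<'E' 2>/dev/null
from h import *
snap('side'); fit(); to([.4278,-.291,.068])
E
```

```text
top table z 0.0016 rect [589.1 -18.3] [131.6 279.6] 17.64
  brass 21 [258. 162.] [ 0.612  -0.0891  0.0759]
  brass 30 [202.4 186.6] [0.5475 0.0419 0.108 ]
side table z 0.0009 rect [588.1 -19.3] [130.4 280.8] 17.64
  brass 20 [315.2 164.9] [0.5474 0.0397 0.1075]
  brass 14 [333.5 216.3] [ 0.611  -0.0899  0.077 ]
  blue 121 0.092 [ 0.4283 -0.292   0.0906] [ 0.41624708 -0.30330556] [ 0.44004734 -0.27987587]
  knob 73 [ 0.5726 -0.1085  0.0949] [ 0.5728 -0.107   0.1058] [ 0.565 -0.112  0.073] [ 0.58 -0.1   0.11]
t 19.65 tcp [ 0.4321 -0.2877  0.1785] y-yaw -72.43 z [-0.003  0.002 -1.   ] F [-0.3 -0.   0.1] w 0.602 g 0.0 q [-0.81 -0.03  1.92 -0.    1.25  0.46]
 shift tool [-0.0049  0.0022  0.1105]
```

Call:
{"api": "apply_moves", "payload": {"plan": [[0.6, 0, 0.002, 0.04, 0], [0.6, 0, 0, 0.04, 0], [0.6, 0, 0, 0.03, 0], [0.6, 0, 0, 0, 0], [0.1, 0, 0, 0, 0], [0.1, 0, 0, 0, 0], [0.1, 0, 0, 0, 0], [0.1, 0, 0, 0, 0], [0.1, 0, 0, 0, 0], [0.1, 0, 0, 0, 0], [0.1, 0, 0, -0.006, 0], [0.1, 0, 0, 0, 0]]}}

```text
clock: 20.85
tool_pos: [0.433, -0.291, 0.077]
orientation: [0.988, 0.152, 0.0, 0.0]
force: [-0.4, 0.1, -1.6]
width: 0.27
grasp_force: 29.8
```

Call:
{"api": "apply_moves", "payload": {"plan": [[0.1, -0.004, 0, 0, 0], [0.1, -0.003, 0, 0, 0], [0.1, -0.003, 0, 0, 0], [0.1, -0.003, 0, 0, 0], [0.1, -0.003, 0, 0, 0], [0.1, 0, 0, 0, 0]]}}

```text
clock: 21.45
tool_pos: [0.4179, -0.2952, 0.0766]
orientation: [0.988, 0.151, 0.001, -0.0]
force: [4.1, 3.2, 1.6]
width: 0.27
grasp_force: 30.0
```

Call:
{"api": "apply_moves", "payload": {"plan": [[0.1, -0.003, 0, 0, 0], [0.1, -0.003, 0, 0, 0], [0.1, -0.003, 0, 0, 0], [0.1, -0.003, 0, 0, 0], [0.1, -0.003, 0, 0, 0], [0.1, 0, 0, 0, 0]]}}

```text
clock: 22.05
tool_pos: [0.4034, -0.2999, 0.0765]
orientation: [0.988, 0.152, 0.0, -0.0]
force: [3.3, 2.9, 1.1]
width: 0.27
grasp_force: 30.0
```

Call:
{"api": "apply_moves", "payload": {"plan": [[0.1, -0.003, 0, 0, 0], [0.1, -0.002, 0, 0, 0], [0.1, 0, 0, 0, 0], [0.1, 0.002, 0, -0.002, 0], [0.1, 0, 0, -0.02, 0], [0.1, 0, 0, -0.04, 0], [0.1, 0, 0, -0.04, 0], [0.1, 0.02, 0, -0.04, 0], [0.1, 0.03, 0, -0.03, 0], [0.1, 0.04, 0, 0, 0], [0.1, 0.04, 0, 0, 0]]}}

```text
clock: 23.15
tool_pos: [0.5255, -0.2629, 0.2501]
orientation: [0.988, 0.151, -0.0, 0.002]
force: [0.3, -1.0, -1.3]
width: 0.271
grasp_force: 30.0
```

Call:
{"api": "apply_moves", "payload": {"plan": [[0.1, 0, 0, 0, 1], [0.1, 0, 0, 0, 1], [0.1, 0, 0, 0, 1], [0.1, 0, 0, 0, 1], [0.1, 0, 0, 0, 1], [0.1, 0, 0, 0, 1], [0.1, 0, 0, 0, 1], [0.1, 0, 0, 0, 1], [0.1, 0, 0, 0, 1], [0.1, 0, 0, 0, 1], [0.1, 0, 0, 0, 0], [0.1, 0, 0, 0, 0]]}}

```text
clock: 24.35
tool_pos: [0.524, -0.2624, 0.2481]
orientation: [0.856, -0.518, -0.0, 0.001]
force: [-0.2, 0.4, -1.3]
width: 0.269
grasp_force: 30.0
```

```bash
sed -i 's/v\[4\]-.06)/v[4]-.07)/' h.py; python3 - <<'E'
from h import *
snap('side'); fitc(); to([.5,-.2,.3])
E
```

```text
side pts 627 blue 275 tilt 19.7 side -0.3 xoff 0.0012 yoff -0.0009 g 0.0765 rms 0.0008
t 24.4 tcp [ 0.5241 -0.2623  0.2482] y-yaw -152.39 z [-0.001 -0.    -1.   ] F [ 0.2 -0.1 -1. ] w 0.272 g 30.0 q [-0.66  0.07  1.69 -0.    1.38  2.  ]
 shift tool [-0.0663 -0.0075 -0.0518]
```

Now the tilt is 19.7° and it is well centred in the pads (1 mm off). One more short drag in the cup for the last 5°.

Call:
{"api": "apply_moves", "payload": {"plan": [[0.1, 0, 0, 0, -1], [0.1, 0, 0, 0, -1], [0.1, 0, 0, 0, -1], [0.1, 0, 0, 0, -1], [0.1, 0, 0, 0, -1], [0.1, 0, 0, 0, -1], [0.1, 0, 0, 0, -1], [0.1, 0, 0, 0, -1], [0.1, 0, 0, 0, -1], [0.1, 0, 0, 0, -1], [0.1, -0.04, 0, 0, 0], [0.1, -0.04, 0, 0, 0], [0.1, -0.03, 0, 0, 0], [0.1, -0.015, 0, 0.02, 0], [0.1, 0, 0, 0.03, 0], [0.1, 0, 0, 0, 0]]}}

```text
clock: 26.0
tool_pos: [0.4028, -0.2979, 0.1946]
orientation: [0.988, 0.152, -0.002, -0.003]
force: [-0.1, 1.3, -2.0]
width: 0.269
grasp_force: 30.0
```

```bash
python3 - <<'E'
from h import *
to([.4005,-.3005,.0775])
E
```

```text
t 26.0 tcp [ 0.4028 -0.2979  0.1946] y-yaw -72.49 z [-0.006  0.005 -1.   ] F [-0.1  1.3 -2. ] w 0.269 g 30.0 q [-0.86 -0.09  1.95 -0.    1.29  0.4 ]
 shift tool [-0.0025  0.0026  0.1171]
```

Call:
{"api": "apply_moves", "payload": {"plan": [[0.1, -0.001, 0.0025, 0.03, 0], [0.1, 0, 0, 0.04, 0], [0.1, 0, 0, 0.03, 0], [0.1, 0, 0, 0.015, 0], [0.1, 0, 0, 0.002, 0], [0.1, 0, 0, 0, 0], [0.1, -0.003, 0, 0, 0], [0.1, -0.003, 0, 0, 0], [0.1, -0.003, 0, 0, 0], [0.1, -0.002, 0, 0, 0], [0.1, 0, 0, 0, 0]]}}

```text
clock: 27.1
tool_pos: [0.3947, -0.3062, 0.0823]
orientation: [0.988, 0.152, 0.0, 0.001]
force: [3.0, 1.8, 4.0]
width: 0.269
grasp_force: 30.0
```

Call:
{"api": "apply_moves", "payload": {"plan": [[0.1, 0.002, 0, -0.002, 0], [0.1, 0, 0, -0.02, 0], [0.1, 0, 0, -0.04, 0], [0.1, 0, 0, -0.04, 0], [0.1, 0.02, 0, -0.04, 1], [0.1, 0.03, 0, -0.03, 1], [0.1, 0, 0, 0, 1], [0.1, 0, 0, 0, 1], [0.1, 0, 0, 0, 1], [0.1, 0, 0, 0, 1], [0.1, 0, 0, 0, 1], [0.1, 0, 0, 0, 1], [0.1, 0, 0, 0, 1], [0.1, 0, 0, 0, 1], [0.1, 0, 0, 0, 0], [0.1, 0, 0, 0, 0]]}}

```text
clock: 28.7
tool_pos: [0.4445, -0.2939, 0.2528]
orientation: [0.855, -0.518, -0.001, 0.0]
force: [0.2, -0.6, -1.5]
width: 0.269
grasp_force: 30.0
```

```bash
python3 - <<'E'
from h import *
snap('side'); fitc();fitc(zmax=-.025); to([.5,-.2,.3])
E
```

```text
side pts 691 blue 320 tilt 23.7 side -0.1 xoff 0.0023 yoff -0.0006 g 0.0766 rms 0.0009
side pts 670 blue 320 tilt 23.7 side -0.1 xoff 0.0023 yoff -0.0005 g 0.0766 rms 0.0009
t 28.75 tcp [ 0.4446 -0.2939  0.253 ] y-yaw -152.39 z [-0.001  0.    -1.   ] F [-0.3 -0.7 -0.8] w 0.27 g 30.0 q [-0.8  -0.06  1.81 -0.    1.39  1.86]
 shift tool [-0.0576 -0.0926 -0.0471]
```

23.7° with a good hold. Now move to the port.

```bash
cat >> h.py <<'E'
OFF=np.array([.0331,-.0006,-.0591])
def goal(h,face=.0745,u=.0256,y=.0696):
    w=face+h; c,s_=np.cos(np.deg2rad(25)),np.sin(np.deg2rad(25))
    t=np.array([u*c-s_*w,y,u*s_+c*w])-OFF
    return np.r_[np.array([.5885,-.0188])+np.array([[np.cos(YAW),-np.sin(YAW)],[np.sin(YAW),np.cos(YAW)]])@t[:2],t[2]]
E
python3 - <<'E'
from h import *
g=goal(.055); print(g); s=bot.read_state(); d=g-s['tool_pos']
y=np.deg2rad(17.5); print('after unturn: tool shift', np.round([d[0]*np.cos(y)+d[1]*np.sin(y), d[0]*np.sin(y)-d[1]*np.cos(y), -d[2]],4))
E
```

```text
[0.50567122 0.02857255 0.18728589]
after unturn: tool shift [ 0.1552 -0.2892  0.0657]
```

Call:
{"api": "apply_moves", "payload": {"plan": [[0.1, 0, 0, 0, -1], [0.1, 0, 0, 0, -1], [0.1, 0, 0, 0, -1], [0.1, 0, 0, 0, -1], [0.1, 0, 0, 0, -1], [0.1, 0, 0, 0, -1], [0.1, 0, 0, 0, -1], [0.1, 0, 0, 0, -1], [0.1, 0, 0, 0, -1], [0.1, 0, 0, 0, -1], [0.1, 0, 0, 0, 0]]}}

```text
clock: 29.85
tool_pos: [0.4448, -0.294, 0.2533]
orientation: [0.988, 0.153, -0.0, -0.0]
force: [-0.7, -0.2, -1.0]
width: 0.272
grasp_force: 30.0
```

Call:
{"api": "apply_moves", "payload": {"plan": [[0.1, 0.008, -0.015, 0, 0], [0.1, 0.015, -0.03, 0, 0], [0.1, 0.018, -0.034, 0, 0], [0.1, 0.018, -0.034, 0, 0], [0.1, 0.018, -0.034, 0, 0], [0.1, 0.018, -0.034, 0, 0], [0.1, 0.018, -0.034, 0, 0], [0.1, 0.018, -0.034, 0.01, 0], [0.1, 0.015, -0.025, 0.02, 0], [0.1, 0.009, -0.015, 0.02, 0], [0.1, 0, 0, 0.01, 0], [0.1, 0, 0, 0, 0], [0.1, 0, 0, 0, 0]]}}

```text
clock: 31.15
tool_pos: [0.5062, 0.0277, 0.1941]
orientation: [0.988, 0.151, 0.0, 0.0]
force: [0.7, -0.2, -1.2]
width: 0.269
grasp_force: 30.0
```

```bash
python3 - <<'E'
from h import *
snap('side'); snap('top')
to(goal(.055)); to(goal(.036)); port()
p=np.load('side.npz')['p']
cv2.imwrite('pics/d8.png',cv2.resize(p[100:200,260:380,::-1],None,fx=6,fy=6,interpolation=cv2.INTER_CUBIC))
E
```

```text
t 31.25 tcp [0.5068 0.0273 0.1948] y-yaw -72.63 z [ 0.002 -0.    -1.   ] F [-0.3 -0.1 -1.2] w 0.271 g 30.0 q [-0.17 -0.08  1.94 -0.    1.28  1.1 ]
 shift tool [-0.0007 -0.0015  0.0075]
t 31.25 tcp [0.5068 0.0273 0.1948] y-yaw -72.63 z [ 0.002 -0.    -1.   ] F [-0.3 -0.1 -1.2] w 0.271 g 30.0 q [-0.17 -0.08  1.94 -0.    1.28  1.1 ]
 shift tool [ 0.0073 -0.0016  0.0247]
top deck z=-0.8680 x+5.2807 y+-0.0717 tilt -40.96 12 extent y [0.0426 0.1046] x [-0.0445  0.02  ]Traceback (most recent call last):
  File "<stdin>", line 3, in <module>
  File "h.py", line 53, in port
    print('  brass n',br.sum(),'u',np.percentile(q@ex,[2,50,98]).round(4),'y',np.percentile(q[:,1],[2,50,98]).round(4),'w',np.percentile(q@a,[2,50,98]).round(4),'h max',h[br].max().round(4))
                                   ~~~~~~~~~~~~~^^^^^^^^^^^^^^^^
    return _quantile_unchecked(
        a, q, axis, out, overwrite_input, method, keepdims, weights)
    return _ureduce(a,
                    func=_quantile_ureduce_func,
    ...<5 lines>...
                    overwrite_input=overwrite_input,
                    method=method)
    r = func(a, **kwargs)
    result = _quantile(arr,
                       quantiles=q,
    ...<2 lines>...
                       out=out,
                       weights=wgt)
    slices_having_nans = np.isnan(arr[-1, ...])
                                  ~~~^^^^^^^^^
IndexError: index -1 is out of bounds for axis 0 with size 0
```

```bash
python3 - <<'E'
from h import *
p=np.load('side.npz')['p']
cv2.imwrite('pics/d8.png',cv2.resize(p[100:200,260:380,::-1],None,fx=6,fy=6,interpolation=cv2.INTER_CUBIC))
E
```

```text
(no output)
```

View pics/d8.png

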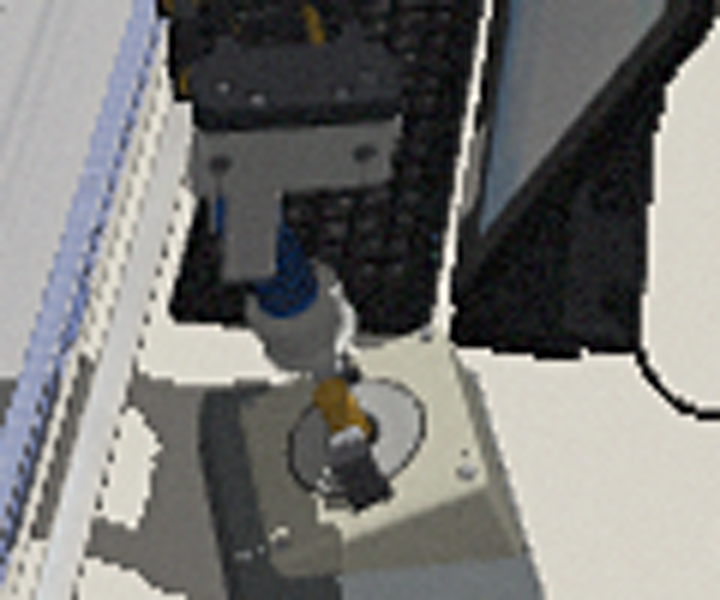

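The coupler mouth at crop (300,340) lines up above the brass nipple at (335,395), leaning the same way. Descending along the port axis.

Call:
{"api": "apply_moves", "payload": {"plan": [[0.1, 0, -0.0015, 0.007, 0], [0.1, 0.004, 0, 0.009, 0], [0.1, 0.0035, 0, 0.0085, 0], [0.1, 0.0017, 0, 0.0036, 0], [0.1, 0.0017, 0, 0.0036, 0], [0.1, 0, 0, 0, 0]]}}

```text
clock: 31.85
tool_pos: [0.5159, 0.033, 0.1611]
orientation: [0.988, 0.152, -0.001, -0.0]
force: [0.6, -0.6, -1.6]
width: 0.27
grasp_force: 30.0
```

```bash
python3 - <<'E'
from h import *
to(goal(.028)); to(goal(.024))
E
```

```text
t 31.85 tcp [0.5159 0.033  0.1611] y-yaw -72.52 z [-0.001  0.    -1.   ] F [ 0.6 -0.6 -1.6] w 0.27 g 30.0 q [-0.16 -0.01  1.94 -0.    1.22  1.11]
 shift tool [ 0.0003  0.0011 -0.0018]
t 31.85 tcp [0.5159 0.033  0.1611] y-yaw -72.52 z [-0.001  0.    -1.   ] F [ 0.6 -0.6 -1.6] w 0.27 g 30.0 q [-0.16 -0.01  1.94 -0.    1.22  1.11]
 shift tool [0.002  0.0011 0.0019]
```

Call:
{"api": "apply_moves", "payload": {"plan": [[0.1, 0.0015, 0.001, 0.0027, 0], [0.1, 0.0013, 0, 0.0027, 0], [0.1, 0.0013, 0, 0.0027, 0], [0.1, 0, 0, 0, 0]]}}

```text
clock: 32.25
tool_pos: [0.5207, 0.0331, 0.1544]
orientation: [0.988, 0.152, 0.0, 0.0]
force: [-0.7, -0.2, 2.8]
width: 0.269
grasp_force: 30.0
```

Call:
{"api": "apply_moves", "payload": {"plan": [[0.1, 0.0013, 0, 0.0027, 0], [0.1, 0.0013, 0, 0.0027, 0], [0.1, 0, 0, 0, 0]]}}

```text
clock: 32.55
tool_pos: [0.5229, 0.0339, 0.1476]
orientation: [0.988, 0.152, 0.0, 0.0]
force: [2.3, -1.0, -5.0]
width: 0.267
grasp_force: 30.0
```

```bash
python3 - <<'E'
from h import *
to(goal(.012)); to(goal(.004))
E
```

```text
t 32.55 tcp [0.5229 0.0339 0.1476] y-yaw -72.54 z [ 0.001 -0.    -1.   ] F [ 2.3 -1.  -5. ] w 0.267 g 30.0 q [-0.15  0.02  1.93 -0.    1.19  1.11]
 shift tool [ 0.0001 -0.0001 -0.0008]
t 32.55 tcp [0.5229 0.0339 0.1476] y-yaw -72.54 z [ 0.001 -0.    -1.   ] F [ 2.3 -1.  -5. ] w 0.267 g 30.0 q [-0.15  0.02  1.93 -0.    1.19  1.11]
 shift tool [ 0.0035 -0.0001  0.0065]
```

The force turned to a pull, so the clips have snapped over the rim. Pressing on.

Call:
{"api": "apply_moves", "payload": {"plan": [[0.1, 0.0013, 0, 0.0027, 0], [0.1, 0.0013, 0, 0.0027, 0], [0.1, 0, 0, 0, 0], [0.1, 0, 0, 0, 0]]}}

```text
clock: 32.95
tool_pos: [0.5252, 0.0346, 0.1433]
orientation: [0.988, 0.152, -0.0, 0.0]
force: [-3.1, -0.8, 5.9]
width: 0.273
grasp_force: 30.0
```

Call:
{"api": "apply_moves", "payload": {"plan": [[0.1, 0.0009, 0, 0.0018, 0], [0.1, 0, 0, 0, 0], [0.1, 0, 0, 0, 0]]}}

```text
clock: 33.25
tool_pos: [0.5261, 0.0348, 0.1417]
orientation: [0.988, 0.152, -0.0, 0.0]
force: [-3.7, -1.4, 6.5]
width: 0.267
grasp_force: 30.0
```

```bash
python3 - <<'E'
from h import *
to(goal(.004)); snap('side')
p=np.load('side.npz')['p']
cv2.imwrite('pics/d9.png',cv2.resize(p[100:200,260:380,::-1],None,fx=6,fy=6,interpolation=cv2.INTER_CUBIC))
E
```

```text
t 33.25 tcp [0.5261 0.0348 0.1417] y-yaw -72.51 z [-0.001 -0.001 -1.   ] F [-3.7 -1.4  6.5] w 0.267 g 30.0 q [-0.15  0.04  1.93 -0.    1.18  1.12]
 shift tool [ 0.0002 -0.0002  0.0006]
```

View pics/d9.png

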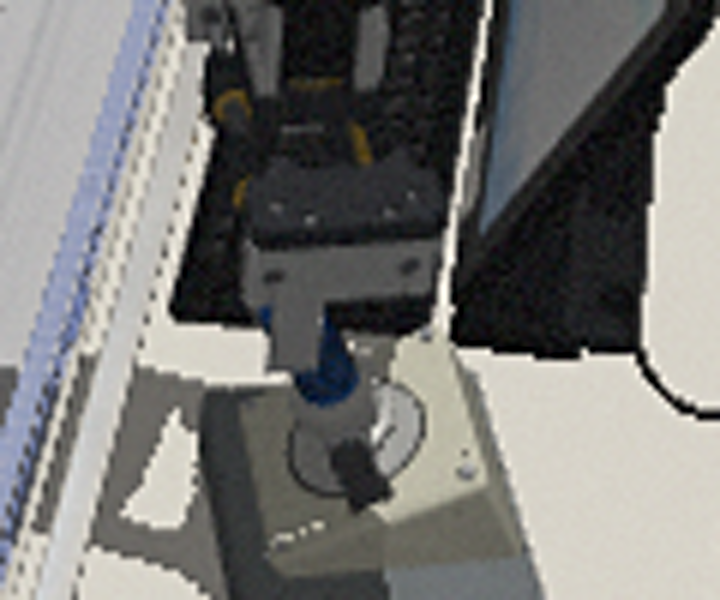

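Call:
{"api": "apply_moves", "payload": {"plan": [[0.1, 0.0006, 0, 0.0014, 0], [0.1, 0, 0, 0, 0], [0.1, 0, 0, 0, 0], [0.1, 0, 0, 0, 0]]}}

```text
clock: 33.7
tool_pos: [0.5266, 0.035, 0.1408]
orientation: [0.988, 0.152, -0.001, 0.0]
force: [-5.7, -0.4, 9.6]
width: 0.269
grasp_force: 30.0
```

Call:
{"api": "apply_moves", "payload": {"plan": [[0.1, 0.0005, 0, 0.001, 0], [0.1, 0, 0, 0, 0], [0.1, 0, 0, 0, 0], [0.1, 0, 0, 0, 0]]}}

```text
clock: 34.1
tool_pos: [0.5269, 0.0351, 0.1406]
orientation: [0.988, 0.152, -0.001, 0.0]
force: [-9.2, -1.6, 14.1]
width: 0.268
grasp_force: 30.0
```

```bash
cat >> h.py <<'E'
def docked():
    """fit the coupler in port axes from visible blue and flange points (side camera)"""
    s=bot.read_state(); o=goal(0)+np.r_[R.from_euler('z',YAW).as_matrix()@OFF]
    Mp=R.from_euler('z',YAW).as_matrix()@R.from_euler('y',-25,degrees=True).as_matrix()
    D=np.load('side.npz'); p,d=D['p'].astype(int),D['d']; Q=(cloud('side',d)-o)@Mp
    blue=(p[...,2]>p[...,0]+30)&(p[...,2]>p[...,1]+20); r=np.hypot(Q[...,0],Q[...,1]); a=Q[...,2]
    m=(d>0)&((blue&(r<.03)&(a>.03)&(a<.11))|((r<.027)&(a>.021)&(a<.037)&(abs(Q[...,1])<.019)))
    q=Q[m]
    def f(v):
        z=np.array([v[2],v[3],1]); z/=np.linalg.norm(z); e=q-[v[0],v[1],v[4]]; A=e@z; return pd(np.linalg.norm(e-A[:,None]*z,axis=1),A)
    b=least_squares(f,[0,0,0,0,.005],loss='soft_l1',f_scale=.001); print('n',len(q),blue[m].sum(),'x,y %.4f %.4f tilt(rad) %.3f %.3f h %.4f'%tuple(b.x),'rms',np.sqrt(np.mean(f(b.x)**2)).round(4))
E
python3 - <<'E'
from h import *
to(goal(.002)); snap('side'); docked()
E
```

```text
t 34.1 tcp [0.5269 0.0351 0.1406] y-yaw -72.5 z [-0.002 -0.001 -1.   ] F [-9.2 -1.6 14.1] w 0.268 g 30.0 q [-0.15  0.04  1.93 -0.    1.18  1.12]
 shift tool [ 0.0002 -0.0002  0.0013]
n 131 44 x,y -0.0002 0.0016 tilt(rad) 0.036 -0.012 h 0.0037 rms 0.0009
```

The jump in force with no travel means the nipple is at its stop. Position and tilt are good (2 mm, 0.04 rad). I'll ease off slightly and settle.

Call:
{"api": "apply_moves", "payload": {"plan": [[0.1, -0.0003, 0, -0.0007, 0], [0.1, 0, 0, 0, 0], [0.1, 0, 0, 0, 0], [0.1, 0, 0, 0, 0], [0.1, 0, 0, 0, 0], [0.1, 0, 0, 0, 0], [0.1, 0, 0, 0, 0], [0.1, 0, 0, 0, 0]]}}

```text
clock: 34.95
tool_pos: [0.5267, 0.035, 0.1407]
orientation: [0.988, 0.152, -0.001, 0.0]
force: [-6.5, -0.5, 11.6]
width: 0.27
grasp_force: 30.0
```

```bash
python3 - <<'E'
from h import *
to(goal(.003)); snap('side'); docked(); s=bot.read_state(); F=s['force']
print(np.abs(s['qd']).max(),F, F[2]>7)
if F[2]>7 and s['grasp_force']>20: print(ticket.close_job())
E
```

```text
t 34.95 tcp [0.5267 0.035  0.1407] y-yaw -72.51 z [-0.001 -0.001 -1.   ] F [-6.5 -0.5 11.6] w 0.27 g 30.0 q [-0.15  0.04  1.93 -0.    1.18  1.12]
 shift tool [-0.     -0.0002  0.0006]
n 127 41 x,y 0.0002 0.0019 tilt(rad) 0.025 -0.013 h 0.0040 rms 0.001
0.002314280160862404 [-6.33700935 -0.92417375 10.72043475] True
the job is handed in; nothing more can be done
None
```

The job is handed in, with no verdict shown: the crank was wound to about its stop, and at 35 s the coupler was snapped onto the nipple (about 4 mm above the face, within 2 mm of centre, about 0.03 rad off axis), gripped and held down at about 12 N.

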